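# Clamp the grinding jar on the lab mill

### The job

Get the grinding jar on the small lab mill clamped for a run: with a finger, push the metal strap round over the jar until it is fully home in its hooked keeper, then push the red cam lever all the way down and let go. Nothing is to be picked up: leave the jar and its lid seated where they are, and do not disturb the bottles, the carton or the tube rack.

Things in the scene. Friction and masses are not known exactly. Their poses are not given: they have to be found in the camera images.
- mill: white benchtop vibratory mill, fixed to the bench, 290 x 240 mm, dark steel deck at 92 mm. Origin under the deck's centre, at bench level; its -x axis points to the front (roughly to the robot), y to its left, z up. The jar stands in the middle of the deck between four low lugs; a steel post 80 mm behind the centre (+x) carries the swing strap
- strap (a joint): aluminium swing strap about its vertical post, rad: 0 = fully home, pointing straight to the front (mill -x) over the jar, against the keeper; positive = swung out to the mill's left (1.57 = pointing to mill +y), limit 1.7. Starts swung out; turns level, counter-clockwise seen from above, towards 0. Stays where it is left; about 1.2 N at its end moves it
- strap_pivot (a point): point on the strap's turning axis, level with its top face (181 mm above the bench). The strap is a flat bar 26 mm wide, 14 mm thick (its underside 14 mm above the lid's top), rounded end 195 mm from the axis; it carries the lever's clevis 80 mm from the axis. It turns at a fixed height
- strap_end (a point): point on the strap's centre line on its top face, 175 mm from the turning axis, a good place to push against the side of the bar
- keeper (a point): top of the bright steel hooked keeper that takes the strap, on the mill's centre line, 67 mm in front of the deck's centre, 191 mm above the bench (138 to 156 mm from the strap's axis). Its upright stands on the mill's right (-y), its mouth is open to the left, its lip lies over the strap when home and ends level with the strap's left edge
- lever (a joint): red cam lever, rad: 0 = fully raised (1.40 rad above level, leaning to the strap's free end), 1.40 = fully down, lying level along the top of the strap towards that end. Starts near 0, stays where it is left; about 4 N at the ball pushes it. It rides on the strap; going down it drives the rubber pad onto the lid and locks
- lever_axis (a point): the lever's level pivot pin, across the strap, 80 mm from the strap's turning axis and 17 mm above the strap's top (198 mm above the bench)
- lever_ball (a point): centre of the red ball (22 mm diameter) at the lever's end, 85 mm from the lever's pin; the shank between is a round bar with a red sleeve 14 mm in diameter from 24 to 74 mm off the pin
- pad: black rubber pressure pad, 32 mm diameter, under the strap beneath the lever's pin; clears the lid by 3 mm while the lever is raised. Origin at the centre of its underside
- jar: steel grinding jar, 90 mm diameter, 52 mm tall, about 1.3 kg, loose, standing between the lugs of the deck. Origin at the centre of its underside
- lid: steel lid lying on the jar, 90 mm diameter, loose, its top 153 mm above the bench; a 6 mm deep spigot sits in the jar. Origin at the centre of the spigot's underside, 15 mm below the lid's top
- bottle_a: dark red tonic bottle with red cap, 46 mm diameter, 125 mm tall, loose, on the bench. Origin at the centre of its underside
- bottle_b: a second bottle like bottle_a
- carton: red carton, 55 x 85 x 110 mm tall, loose, on the bench. Origin at the centre of its underside
- tube_rack: blue tube rack, 90 x 160 x 60 mm, with four capped sample tubes reaching 105 mm, loose, on the bench. Origin at the centre of its underside

How it is judged:
By the outcome, as a careful person would: the job done as asked, in the order asked, and still so for the second after the job is handed in, with the robot touching nothing.
It also fails if it takes over 58 s, if anything falls off the work surface, if the arm or the gripper's body presses on something with over 40 N, if the wrist force passes 120 N, or if a joint passes its speed limit or range.

### The arm

A 6-joint arm with a two-finger parallel gripper is mounted at the origin on the work surface. World frame = base frame: x ahead of the robot, y to its left, z up, the work surface at z = 0. Lengths are in m, angles in rad, forces in N, time in s.
With the tool pointing down it reaches from about 0.3 to 0.875 m from the base axis. Payload 6.4 kg.
Tool frame: the origin (TCP) lies midway between the tips of the shut fingers; the grasp point (between the pads) lies 19 mm behind it (grasp_offset is the distance from the TCP to the grasp point, in m); z points along the fingers, y is the line along which they close (so a half turn about z gives the same grasp; the last joint's range is limited). The gripper opens to 85 mm and grips with 20 to 120 N. Pads are 22 mm wide; open, the fingers measure 114 mm over their backs; the gripper's body (76 mm by 85 mm) begins 54 mm behind the grasp point. The pads swing forward as they close: fully open they stand 13 mm farther back than shut.
Start: joints at [-1.491, 0.181, 1.607, -0, 1.354, -0.206], TCP at [0.162, -0.552, 0.231] pointing down, gripper open.
Joint ranges: [-2.99, 2.99], [-0.89, 2.07], [0.3, 2.58], [-1.14, 4.28], [0, 2.63], [-3.12, 3.12]. Speed limits (rad/s): [2.57, 2.57, 3.01, 3.14, 3.14, 3.14].

### API

Orientations are given as a unit quaternion [w, x, y, z].
In Python, from bench import * gives the robot as it stands. The module is installed in compiled form; this text tells all that it offers.
- The arm moves only by the tool servo_tool, never from a script. Its argument "commands" is text: rows parted by semicolons, each of 7 numbers parted by spaces: the turn, a rotation vector about the tool's x, y, z in rad, then the shift along the tool's x, y, z in mm, then the opening, from 0 (shut) to 1 (fully open). In form: wx wy wz dx dy dz claw; .... A call has 1 to 5 rows; each row shifts and turns the commanded pose from where the row before left it, along the tool's axes as they then stand; what a row does not reach is not made up. A row lasts 1/8 s, in which the tool goes at most 62.5 mm and 10.7 degrees, less where a joint would pass 70% of its speed; a pose out of reach is approached as far as the arm can. A call with a gripper value outside its range is refused whole. The fingers move at their own pace and stop on an object; the grip force is fixed at half the most. Time passes only in rows, so rows that do not move let the fingers close. It gives the time, the measured TCP pose, the force, the opening and the grip force at its end, in the units of the state.
- get_obs(): the state, without advancing time (a new reading comes with each control period).
- camera(name): name is "side" or "top" or "wrist"; returns the picture (480x640x3 uint8, blue, green, red); there is no depth.
- calibration(name): a dict with "fx", "fy", "cx", "cy" (pixels), "R" (3x3) and "t" (3): a world point X has camera coordinates R X + t. Camera axes: x right, y down, z forward; pixel columns grow to the right and rows downward; lengths in m; the calibration is good to about 2 mm. A picture is of the moment at which its call begins: read the wrist's pose just before it. calibration takes no time and is no camera call; for the wrist camera it gives the pose at the moment of the call.
- hand_in(): hands the job in; it is judged then, once.
The state is a dict: "time_s": time; "q": joint angles; "dq": joint speeds; "joint_efforts": joint torques, N m; "eef_pos": TCP position; "eef_rot": TCP orientation; "wrist_force": force on the tool from outside, world axes, zero at the start; "torque": the same for the moment, N m; "opening": opening from 0.0 (shut) to 1.0 (fully open); "grasp_force": force on a finger pad.
Only numpy, scipy, OpenCV 4.12 (cv2) and the standard library are available. Lean on these libraries where they do the work, as an engineer would, in place of code of your own. Each camera call takes 0.05 s, during which the arm holds its last target. There are 200 camera calls.

## Working session

There is one attempt and no reset: what is moved stays moved. The work goes in short steps, Python scripts to look and compute and a tool call to move; the robot and the scene stay as the last step left them, time stands still between calls to the robot, and variables do not carry over. Pictures are saved under pics/ and viewed, at most 10 in all, crops included, and the job is handed in when it is done.

Besides the shell and the picture viewer there is one more tool, called after ">>>" by a JSON object that holds its "name" and its "arguments". servo_tool: Moves the arm, as the interface text tells. Its arguments: {"type":"object","properties":{"commands":{"type":"string"}},"required":["commands"]}

```bash
mkdir -p pics; python3 - <<'E'
from bench import *
import cv2, numpy as np
a=camera("side");b=camera("top")
cv2.imwrite("pics/s.png",a);cv2.imwrite("pics/t.png",b)
for n in("side","top"):
    c=calibration(n);print(n,c["fx"],c["cx"],c["cy"],np.round(-c["R"].T@c["t"],3),np.round(c["R"],2).tolist())
o=get_obs();print(o["time_s"],o["eef_pos"],o["eef_rot"],o["opening"])
E
```

```text
side 578.1924664351636 325.9807616424144 244.78324696900395 [-0.029  0.69   1.287] [[-0.8, -0.6, -0.01], [-0.46, 0.62, -0.63], [0.39, -0.5, -0.77]]
top 579.8962090341555 318.5671496040343 236.48477849931905 [ 0.396 -0.06   1.623] [[-0.0, -1.0, -0.01], [-1.0, 0.0, -0.1], [0.1, 0.01, -1.0]]
0.1 [ 0.16207867 -0.55115141  0.23046367] [-8.12960283e-04  9.89805824e-01  1.42421090e-01  4.65146304e-05] 1.0005213026611084
```

View pics/s.png

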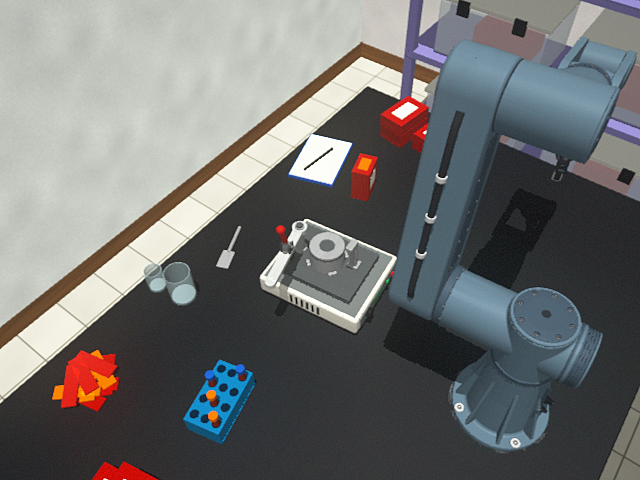

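View pics/t.png

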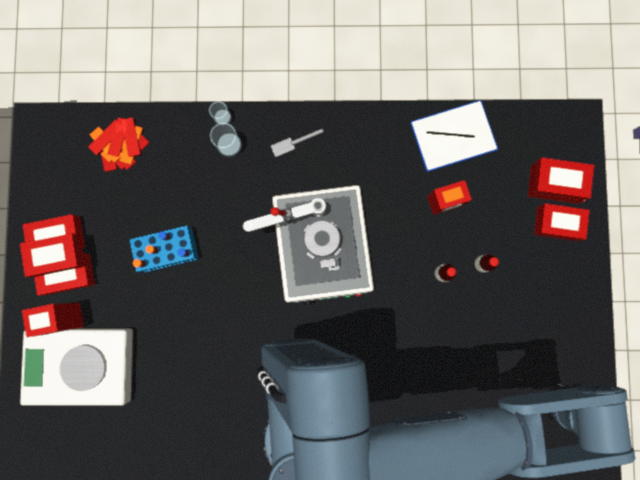

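The side view shows the strap swung to the mill's left, with the ball at about (281,230) and the post at about (299,227). In the top view the pivot is near (318,206), the strap end near (247,226), the lid near (321,238) and the keeper near (330,263). I'll enlarge both.

```bash
python3 - <<'E'
import cv2, numpy as np
a=cv2.imread("pics/s.png")[205:345,250:410];b=cv2.imread("pics/t.png")[175:315,230:390]
cv2.imwrite("pics/c.png",np.hstack([cv2.resize(x,None,fx=2.5*2 if 0 else 2.5,fy=2.5,interpolation=cv2.INTER_CUBIC) for x in(a,b)]))
E
```

```text
(no output)
```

View pics/c.png

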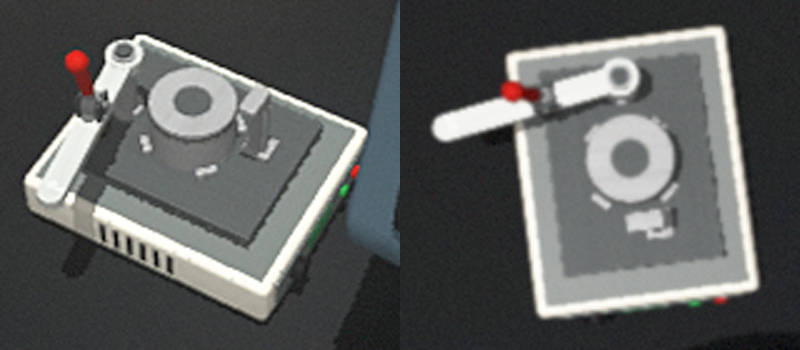

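The crop shows the strap, ball, lid and keeper clearly. I'll triangulate them from both views.

```bash
cat >h.py <<'E'
from bench import *
import cv2, numpy as np
def ray(n,p,c=None):
    c=c or calibration(n);d=c["R"].T@np.array([(p[0]-c["cx"])/c["fx"],(p[1]-c["cy"])/c["fy"],1]);return -c["R"].T@c["t"],d/np.linalg.norm(d)
def plane(n,p,z):
    o,d=ray(n,p);return o+d*(z-o[2])/d[2]
def tri(rs):
    A=sum(np.eye(3)-np.outer(d,d) for o,d in rs);b=sum((np.eye(3)-np.outer(d,d))@o for o,d in rs);return np.linalg.solve(A,b)
E
python3 - <<'E'
from h import *
np.set_printoptions(precision=4,suppress=True)
P={"pivot":((299.6,225),(318,205.4),.181),"ball":((280.8,229),(275.2,211.4),.281),"lid":((327.2,245.8),(322.4,238.2),.153),"tip":((270,282),(245,226.5),.181),"keeper":((352,243),(330,263),.191)}
for k,(s,t,z) in P.items(): print(k,tri([ray("side",s),ray("top",t)]),plane("top",t,z)[:2],plane("side",s,z)[:2])
v=plane("top",P["pivot"][2-1],.181)-plane("top",P["lid"][1],.153);print(v,np.hypot(*v[:2]))
# mill edges corners on top at deck rim
for p in [((507-400)/2.5+230,55/2.5+175),((722-400)/2.5+230,29/2.5+175),((757-400)/2.5+230,286/2.5+175),((542-400)/2.5+230,316/2.5+175)]: print(plane("top",p,.092)[:2])
o=get_obs();print(o["eef_pos"])
E
```

```text
pivot [ 0.615  -0.041   0.1816] [ 0.6147 -0.0412] [ 0.6157 -0.0413]
ball [0.5865 0.0579 0.2778] [0.5859 0.0575] [0.5848 0.06  ]
lid [ 0.5357 -0.0515  0.145 ] [ 0.5346 -0.0518] [ 0.532  -0.0462]
tip [0.5611 0.1411 0.1828] [0.5622 0.1419] [0.5611 0.1397]
keeper [ 0.4711 -0.0698  0.1845] [ 0.4694 -0.0706] [ 0.4694 -0.0646]
[0.0801 0.0106 0.028 ] 0.08084071956342283
[0.6515 0.0808]
[ 0.6784 -0.1492]
[ 0.4048 -0.1833]
[0.3741 0.0427]
[ 0.1621 -0.5512  0.2305]
```

The triangulated heights match the text, and the mill's yaw comes out at about 0.131 rad. The strap starts at about 1.41 rad. I'll go up, shut the fingers, align the tool's x with mill x, and traverse.

>>> {"name": "servo_tool", "arguments": {"commands": "0 0 0.155 0 0 -60 0; 0 0 0 0 0 -60 0; 0 0 0 0 0 -60 0; 0 0 0 35 -42 0 0; 0 0 0 35 -42 0 0"}}

```text
time_s: 0.72
eef_pos: [0.2209, -0.4585, 0.4116]
eef_rot: [0.0, 0.998, 0.065, 0.0]
wrist_force: [0.8, -0.1, -1.1]
opening: -0.004
grasp_force: 0.0
```

>>> {"name": "servo_tool", "arguments": {"commands": "0 0 0 38 -45 0 0; 0 0 0 38 -45 0 0; 0 0 0 38 -45 0 0; 0 0 0 38 -45 0 0; 0 0 0 38 -45 0 0"}}

```text
time_s: 1.35
eef_pos: [0.3801, -0.2096, 0.4111]
eef_rot: [-0.0, 0.998, 0.065, 0.0]
wrist_force: [0.9, -0.2, 0.6]
opening: -0.0
grasp_force: 0.0
```

>>> {"name": "servo_tool", "arguments": {"commands": "0 0 0 38 -45 0 0; 0 0 0 38 -45 0 0; 0 0 0 38 -45 0 0; 0 0 0 38 -45 0 0; 0 0 0 0 0 0 0"}}

```text
time_s: 1.98
eef_pos: [0.5077, -0.0095, 0.4103]
eef_rot: [-0.001, 0.998, 0.068, -0.001]
wrist_force: [-0.2, -1.0, -0.3]
opening: -0.001
grasp_force: 0.0
```

```bash
python3 - <<'E'
from h import *
c=calibration("wrist");o=get_obs()
from scipy.spatial.transform import Rotation as R
q=o["eef_rot"];r=R.from_quat([q[1],q[2],q[3],q[0]])
print(o["time_s"],o["eef_pos"],r.as_matrix().round(3).tolist(),"cam in tool",r.inv().apply(-c["R"].T@c["t"]-o["eef_pos"]))
print(o["q"],o["opening"])
E
```

```text
1.975 [ 0.50767589 -0.00954119  0.41034009] [[0.991, 0.136, -0.001], [0.136, -0.991, 0.001], [-0.001, -0.001, -1.0]] cam in tool [ 0.0708773   0.00022507 -0.14398289]
[-2.53483546e-01 -6.10079724e-02  1.50844981e+00  8.77001506e-04
  1.69586874e+00  1.18060398e+00] -0.001217402211208417
```

The wrist camera sits on tool +x, so I'll turn the tool a quarter turn to keep it away from the lever.

>>> {"name": "servo_tool", "arguments": {"commands": "0 0 0 30 -34 0 0; 0 0 0 30 -34 0 0; 0 0 0 30 -34 0 0; 0 0 0 27 -32 0 0; 0 0 -0.17 0 0 0 0"}}

```text
time_s: 2.6
eef_pos: [0.6059, 0.1362, 0.4098]
eef_rot: [-0.0, 0.988, 0.152, -0.001]
wrist_force: [-0.5, 0.0, -0.0]
opening: 0.005
grasp_force: 0.0
```

>>> {"name": "servo_tool", "arguments": {"commands": "0 0 -0.175 0 0 0 0; 0 0 -0.175 0 0 0 0; 0 0 -0.175 0 0 0 0; 0 0 -0.175 0 0 0 0; 0 0 -0.175 0 0 0 0"}}

```text
time_s: 3.22
eef_pos: [0.6052, 0.1336, 0.4109]
eef_rot: [-0.0, 0.831, 0.556, -0.001]
wrist_force: [-0.4, 0.5, 0.3]
opening: -0.001
grasp_force: 0.0
```

>>> {"name": "servo_tool", "arguments": {"commands": "0 0 -0.175 0 0 0 0; 0 0 -0.175 0 0 0 0; 0 0 -0.175 0 0 0 0; 0 0 0 0 0 0 0; 0 0 0 0 0 0 0"}}

```text
time_s: 3.85
eef_pos: [0.6053, 0.1343, 0.4111]
eef_rot: [-0.0, 0.661, 0.75, -0.0]
wrist_force: [0.6, 0.7, 0.6]
opening: 0.001
grasp_force: 0.0
```

```bash
python3 - <<'E'
from h import *
o=get_obs();print(o["time_s"],o["eef_pos"],o["eef_rot"],2*np.arctan2(o["eef_rot"][2],o["eef_rot"][1]),o["q"].round(2) if hasattr(o["q"],"round") else o["q"])
cv2.imwrite("pics/w1.png",camera("wrist"))
E
```

```text
3.85 [0.60528651 0.13429171 0.41114111] [-8.51686978e-05  6.61246041e-01  7.50169068e-01 -1.87933952e-04] 1.6966354930272907 [ 0.03  0.2   1.23 -0.    1.71 -0.1 ]
```

View pics/w1.png

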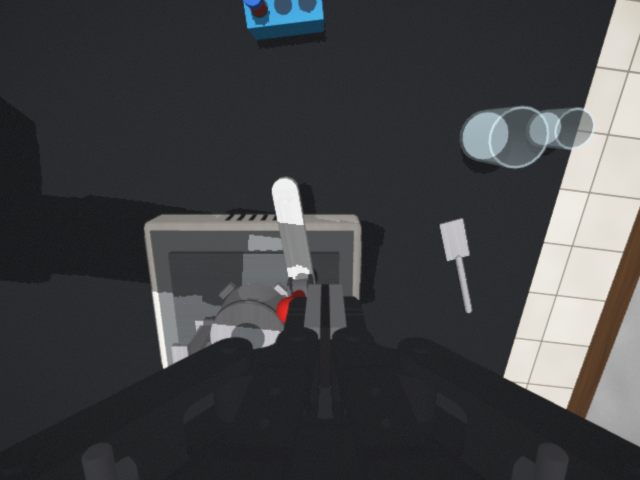

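The strap's tip is at about (285,178), with its edges at columns 277 and 307 on row 235. The finger tip spans columns 305–345. I'll check the tip and work out the push path.

```bash
python3 - <<'E'
from h import *
np.set_printoptions(precision=1,suppress=True)
P=np.array([.615,-.041]);ex=np.array([.9914,.1308]);ey=np.array([-.1308,.9914])
tip=plane("wrist",(285,178),.181)[:2];m=plane("wrist",(292,235),.181)[:2]
c=calibration("wrist");print(c["fx"],"tip",tip*1e3,np.hypot(*(tip-P)))
for p in(tip,m): v=p-P;print(np.arctan2(v@ey,-v@ex))
print("finger w",40*.144/c["fx"]*1e3)
T=get_obs()["eef_pos"][:2]
th=np.r_[1.41,1.2:-.01:-.1];
prev=None
for t in th:
    u=-np.cos(t)*ex+np.sin(t)*ey;n=np.sin(t)*ex+np.cos(t)*ey
    C=P+.175*u+(.013+.011*np.cos(t)+.0145*np.sin(t))*n
    d=(C-(T if prev is None else prev))*1e3;prev=C
    print(round(t,2),C*1e3,"dx(ey)",d@ey,"dy(ex)",d@ex)
E
```

```text
380.19253836320286 tip [564.4 151.3] 0.19879259920710232
1.4447638023873306
1.4290619672087272
finger w 15.150218425637268
1.41 [592.5 135. ] dx(ey) 2.141024855548064 dy(ex) -12.653780862421026
1.2 [557.5 127.1] dx(ey) -3.2384164391663117 dy(ex) -35.665117832181
1.1 [541.4 120.7] dx(ey) -4.175980440585028 dy(ex) -16.8450221539443
1.0 [525.8 112.7] dx(ey) -5.897826686956708 dy(ex) -16.51503069781102
0.9 [510.9 103.1] dx(ey) -7.610896053865789 dy(ex) -15.99925876199382
0.8 [497.   91.9] dx(ey) -9.292946496977107 dy(ex) -15.293310026568806
0.7 [484.1  79.2] dx(ey) -10.920250832990746 dy(ex) -14.395897018171466
0.6 [472.6  65.1] dx(ey) -12.468109719936812 dy(ex) -13.3091865065339
0.5 [462.4  49.7] dx(ey) -13.911434915219314 dy(ex) -12.039048944770203
0.4 [453.9  33.2] dx(ey) -15.225383569676286 dy(ex) -10.595198653586372
0.3 [447.2  15.8] dx(ey) -16.38602192625513 dy(ex) -8.991215421623556
0.2 [442.2  -2.4] dx(ey) -17.370995228082837 dy(ex) -7.244442575404506
0.1 [439.3 -21.1] dx(ey) -18.160179968995433 dy(ex) -5.375761191644737
-0.0 [438.4 -40.1] dx(ey) -18.73629487099685 dy(ex) -3.409244800886314
```

>>> {"name": "servo_tool", "arguments": {"commands": "0 0 0 3 3 55 0; 0 0 0 0 0 55 0; 0 0 0 0 0 55 0; 0 0 0 0 0 50 0; 0 0 0 0 0 32 0"}}

```text
time_s: 4.53
eef_pos: [0.6065, 0.1381, 0.1612]
eef_rot: [-0.001, 0.66, 0.751, -0.001]
wrist_force: [-0.3, -0.4, -0.4]
opening: -0.006
grasp_force: 0.0
```

>>> {"name": "servo_tool", "arguments": {"commands": "0 0 0 0 -9 0 0; 0 0 0 0 -9 0 0; 0 0 0 -2 -12 0 0; 0 0 0 -2 -12 0 0; 0 0 0 -2 -12 0 0"}}

```text
time_s: 5.15
eef_pos: [0.555, 0.125, 0.1654]
eef_rot: [0.001, 0.66, 0.752, 0.001]
wrist_force: [2.1, -0.7, 0.9]
opening: 0.001
grasp_force: 0.7
```

In contact, with about 2 N. I'll continue along the arc.

>>> {"name": "servo_tool", "arguments": {"commands": "0 0 0 -4 -17 3 0; 0 0 0 -6 -16 0 0; 0 0 0 -8 -16 0 0; 0 0 0 -9 -15 0 0; 0 0 0 -11 -14 0 0"}}

```text
time_s: 5.78
eef_pos: [0.482, 0.0772, 0.1615]
eef_rot: [0.0, 0.66, 0.752, 0.0]
wrist_force: [1.1, -0.0, 0.1]
opening: -0.0
grasp_force: 0.6
```

>>> {"name": "servo_tool", "arguments": {"commands": "0 0 0 -12 -13 0 0; 0 0 0 -14 -12 0 0; 0 0 0 -15 -11 0 0; 0 0 0 -16 -9 0 0; 0 0 0 0 0 0 0"}}

```text
time_s: 6.4
eef_pos: [0.4448, 0.014, 0.1612]
eef_rot: [-0.0, 0.661, 0.751, -0.0]
wrist_force: [0.0, 1.0, -0.2]
opening: 0.002
grasp_force: 0.0
```

```bash
python3 - <<'E'
from h import *
o=get_obs();print(o["eef_pos"],o["wrist_force"])
w=camera("wrist");s=camera("top")
cv2.imwrite("pics/w2.png",np.hstack([cv2.resize(w,(400,300)),cv2.resize(s[165:315,220:420],(400,300),interpolation=cv2.INTER_CUBIC)]))
E
```

```text
[0.44478035 0.01404913 0.16118249] [ 0.02662469  1.02429665 -0.21533517]
```

View pics/w2.png

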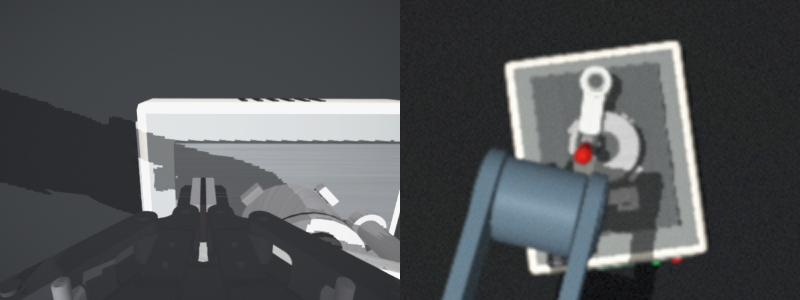

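The strap is following, now near 0.3 rad. I'll take the last part slower.

>>> {"name": "servo_tool", "arguments": {"commands": "0 0 0 -13 -6 0 0; 0 0 0 -13 -4 0 0; 0 0 0 -10 -2 0 0; 0 0 0 -6 -1 0 0; 0 0 0 0 0 0 0"}}

```text
time_s: 7.12
eef_pos: [0.438, -0.0287, 0.1613]
eef_rot: [-0.0, 0.66, 0.751, -0.0]
wrist_force: [0.4, 0.0, 0.2]
opening: -0.003
grasp_force: 0.0
```

>>> {"name": "servo_tool", "arguments": {"commands": "0 0 0 -4 -1 0 0; 0 0 0 -4 0 0 0; 0 0 0 -3 0 0 0; 0 0 0 -2 0 0 0; 0 0 0 0 0 0 0"}}

```text
time_s: 7.75
eef_pos: [0.4377, -0.0349, 0.1612]
eef_rot: [-0.005, 0.659, 0.752, 0.004]
wrist_force: [-2.1, 27.7, 11.7]
opening: -0.006
grasp_force: 14.4
```

The strap met a firm stop at 27 N. I'll back off, rise and look.

>>> {"name": "servo_tool", "arguments": {"commands": "0 0 0 6 0 0 0; 0 0 0 15 0 0 0; 0 0 0 0 0 -60 0; 0 0 0 0 0 -60 0; 0 0 0 0 0 -60 0"}}

```text
time_s: 8.38
eef_pos: [0.4356, -0.0199, 0.3431]
eef_rot: [0.0, 0.66, 0.752, -0.0]
wrist_force: [-0.4, 0.0, 0.2]
opening: -0.003
grasp_force: 0.0
```

>>> {"name": "servo_tool", "arguments": {"commands": "0 0 0 -10 20 -20 0; 0 0 0 -10 20 0 0; 0 0 0 0 30 0 0; 0 0 0 0 30 0 0; 0 0 0 0 0 0 0"}}

```text
time_s: 9.0
eef_pos: [0.5386, -0.0268, 0.3604]
eef_rot: [-0.001, 0.66, 0.752, -0.0]
wrist_force: [-0.7, 0.1, -0.4]
opening: -0.002
grasp_force: 0.0
```

```bash
python3 - <<'E'
from h import *
o=get_obs();print(o["time_s"],o["eef_pos"],o["wrist_force"],2*np.arctan2(o["eef_rot"][2],o["eef_rot"][1]))
w=camera("side");s=camera("top")
cv2.imwrite("pics/s3.png",w);cv2.imwrite("pics/t3.png",s)
f=lambda a:cv2.resize(a,(400,350),interpolation=cv2.INTER_CUBIC)
cv2.imwrite("pics/c3.png",np.hstack([f(w[205:345,250:410]),f(s[175:315,230:390])]))
E
```

```text
9.0 [ 0.53863597 -0.02677923  0.36036507] [-0.72573472  0.10914192 -0.44278986] 1.70125964979922
```

View pics/c3.png

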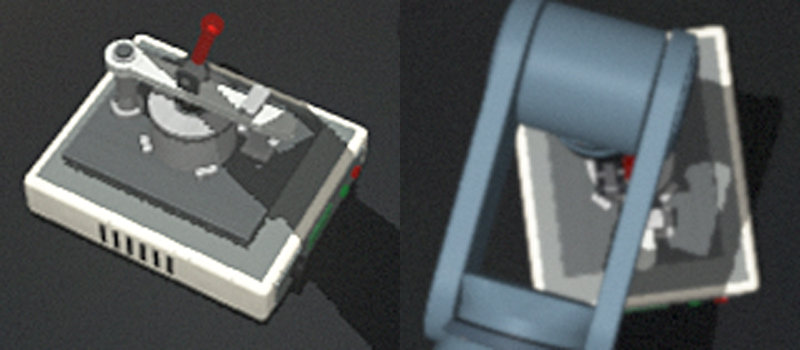

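The strap now lies under the keeper's lip, with its tip at about (312,128) in the side crop and the ball at (211,23). I'll check the angle.

```bash
python3 - <<'E'
from h import *
np.set_printoptions(precision=4,suppress=True)
P=np.array([.615,-.041]);ex=np.array([.9914,.1308]);ey=np.array([-.1308,.9914])
g=lambda x,y,z:plane("side",(250+x/2.5,205+y/2.5),z)[:2]
for n,p,z in[("pivot",(124,50),.181),("tip",(312,128),.181),("ball",(211,23),.282),("keeper lip",(258,97),.191)]:
    v=g(*p,z)-P;print(n,g(*p,z),"r",-v@ex,"y",v@ey, v@ey/-(v@ex))
b=P-.094*ex;print("ball expected",b)
T=get_obs()["eef_pos"];d=(P-.0*ex-T[:2]);print("pivot rel TCP: dx",d@ey*1e3,"dy",d@ex*1e3)
E
```

```text
pivot [ 0.6157 -0.0413] r -0.0006180398855468569 y -0.00036047956628817735 0.5832626254682838
tip [ 0.4054 -0.0702] r 0.211662460144294 y -0.0015522364899349587 -0.007333546481869162
ball [ 0.5118 -0.0493] r 0.10341694967145908 y 0.0052902297226468655 0.051154377879575566
keeper lip [ 0.4656 -0.0643] r 0.15118645033328607 y -0.0035327465639093977 -0.023366819950607756
ball expected [ 0.5218 -0.0533]
pivot rel TCP: dx -24.180759921956103 dy 75.12908870778202
```

The angle looks like about 0. I'll confirm with the wrist camera from the mill's right before locking.

>>> {"name": "servo_tool", "arguments": {"commands": "0 0 0 -30 -10 -10 0; 0 0 0 -30 -15 0 0; 0 0 0 -30 -10 0 0; 0 0 0 -30 0 0 0; 0 0 0 0 0 0 0"}}

```text
time_s: 9.72
eef_pos: [0.5177, -0.1522, 0.3713]
eef_rot: [0.0, 0.661, 0.751, -0.0]
wrist_force: [-0.2, 0.4, 0.5]
opening: -0.001
grasp_force: 0.0
```

```bash
python3 - <<'E'
from h import *
o=get_obs();print(o["time_s"],o["eef_pos"],o["wrist_force"]);c=calibration("wrist");print({k:np.asarray(v).tolist() for k,v in c.items()})
cv2.imwrite("pics/w4.png",camera("wrist"))
E
```

```text
9.725 [ 0.51773668 -0.15218835  0.37134267] [-0.20269593  0.38790935  0.4521378 ]
{'fx': 380.19253836320286, 'fy': 380.19253836320286, 'cx': 324.6836182187825, 'cy': 236.30207734067545, 'R': [[0.9921067548106249, 0.1253939244008772, 0.0007421472089693591], [0.12023839060876905, -0.952963207156899, 0.2782154834459307], [0.03559377028281449, -0.2759302258336099, -0.960518398568434]], 't': [-0.4951514955278827, -0.28295458905037596, 0.4541553952979882]}
```

View pics/w4.png

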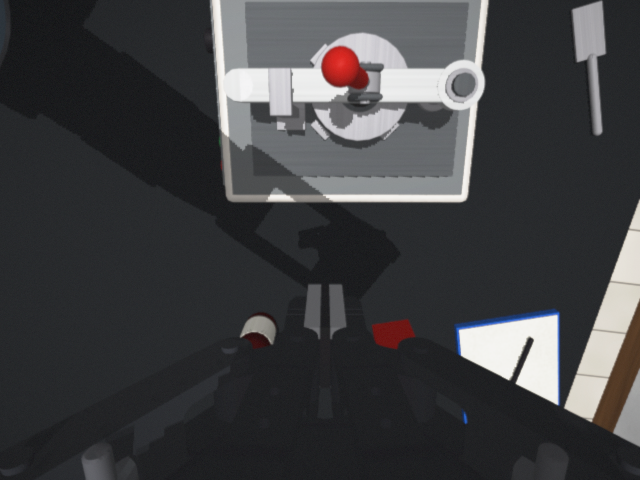

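The strap is fully home. The keeper lip (columns 269–292) ends at row 68, level with the strap's left edge. The ball is at (341,66), the pivot at (461,85) and the tip end at (225,84).

```bash
python3 - <<'E'
from h import *
np.set_printoptions(precision=4,suppress=True)
P=plane("wrist",(461,85),.181);t=plane("wrist",(225,84),.181);b=plane("wrist",(341,66),.282);m=plane("wrist",(379,84.5),.181)
b2=tri([ray("wrist",(341,66)),ray("side",(334.4,214.2))])
T=get_obs()["eef_pos"];ex=np.array([.992,.1265]);ey=np.array([-.1265,.992])
print("P",P,"tip",t,np.hypot(*(P-t)[:2]),"yaw",np.arctan2(*(P-t)[[1,0]]),"ball",b,b2)
for n,p in(("P",P),("ball",b),("ball2",b2)):
    d=(p-T)[:2]*1e3;print(n,"dx",d@ey,"dy",d@ex,"r",(P-p)[:2]@ex)
E
```

```text
P [ 0.6163 -0.0346  0.181 ] tip [ 0.4241 -0.0583  0.181 ] 0.19373996626327378 yaw 0.12300057287426355 ball [ 0.5143 -0.0474  0.282 ] [ 0.513  -0.0483  0.2824]
P dx 103.09869724208588 dy 112.4256483332329 r 0.0
ball dx 103.25009973307864 dy 9.604155314063002 r 0.1028214930191699
ball2 dx 102.55820780772844 dy 8.14479724869967 r 0.10428085108453324
```

The ball's centre is at r = 103 mm, z = 0.282, with the centre line at dx = +103. I'll go behind the lever, between the ball and the post, and descend.

>>> {"name": "servo_tool", "arguments": {"commands": "0 0 0 0 47 0 0; 0 0 0 35 0 0 0; 0 0 0 35 0 0 0; 0 0 0 34 0 0 0; 0 0 0 0 0 0 0"}}

```text
time_s: 10.4
eef_pos: [0.551, -0.0382, 0.3719]
eef_rot: [0.0, 0.658, 0.753, 0.0]
wrist_force: [-0.5, -0.5, 0.4]
opening: 0.001
grasp_force: 0.0
```

>>> {"name": "servo_tool", "arguments": {"commands": "0 0 0 0 0 35 0; 0 0 0 0 0 35 0; 0 0 0 0 0 35 0; 0 0 0 0 0 0 0; 0 0 0 0 -8 0 0"}}

```text
time_s: 11.02
eef_pos: [0.5443, -0.0428, 0.2678]
eef_rot: [0.001, 0.66, 0.752, 0.0]
wrist_force: [-0.0, 0.0, 1.3]
opening: -0.001
grasp_force: 0.0
```

>>> {"name": "servo_tool", "arguments": {"commands": "0 0 0 0 -8 0 0; 0 0 0 0 -8 2 0; 0 0 0 0 -8 2 0; 0 0 0 0 -8 2 0; 0 0 0 0 0 0 0"}}

```text
time_s: 11.65
eef_pos: [0.5111, -0.0467, 0.2599]
eef_rot: [-0.0, 0.66, 0.751, -0.0]
wrist_force: [-0.4, -0.0, 0.1]
opening: -0.002
grasp_force: 0.1
```

>>> {"name": "servo_tool", "arguments": {"commands": "0 0 0 0 -7 5 0; 0 0 0 0 -7 4 0; 0 0 0 0 -6 3 0; 0 0 0 0 0 0 0; 0 0 0 0 0 0 0"}}

```text
time_s: 12.28
eef_pos: [0.4915, -0.0492, 0.248]
eef_rot: [-0.001, 0.66, 0.752, -0.001]
wrist_force: [0.4, -0.7, -1.2]
opening: -0.001
grasp_force: 0.0
```

```bash
python3 - <<'E'
from h import *
o=get_obs();print(o["time_s"],o["eef_pos"],o["wrist_force"])
w=camera("side");cv2.imwrite("pics/s5.png",w)
v=camera("wrist")
cv2.imwrite("pics/c5.png",np.hstack([cv2.resize(w[185:305,270:430],(480,360),interpolation=cv2.INTER_CUBIC),cv2.resize(v,(320,360))]))
E
```

```text
12.275 [ 0.49153588 -0.04917573  0.24795415] [ 0.40578812 -0.65617708 -1.18150395]
```

View pics/c5.png

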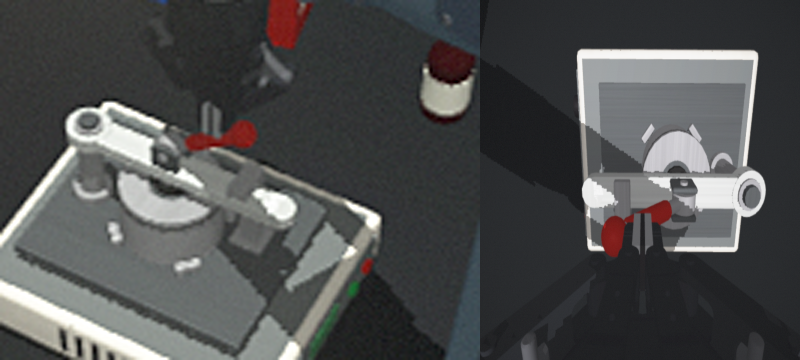

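The lever is past half way, with the ball at about (350.7,229.7) in the full side view. I'll intersect that ray with the strap's vertical plane.

```bash
python3 - <<'E'
from h import *
P=np.array([.6163,-.0346]);ex=np.array([.992,.1265]);ey=np.array([-.1265,.992])
o,d=ray("side",(350.7,229.7));s=((P-o[:2])@ey)/(d[:2]@ey);X=o+s*d
T=get_obs()["eef_pos"];print("ball r",(P-X[:2])@ex,"z",X[2],"alpha",np.arctan2(X[2]-.198,(P-X[:2])@ex-.08),"tcp r",(P-T[:2])@ex,"tcp y",(T[:2]-P)@ey)
E
```

```text
ball r 0.15028516857538957 z 0.2527510619867088 alpha 0.6617946550783305 tcp r 0.12528992644063297 tcp y 0.0012818222024098978
```

The lever is at 0.66 rad above level. I'll rise, come over the ball and press down along its arc.

>>> {"name": "servo_tool", "arguments": {"commands": "0 0 0 0 3 -15 0; 0 0 0 0 0 -25 0; 0 0 0 0 -18 0 0; 0 0 0 0 -15 0 0; 0 0 0 0 0 0 0"}}

```text
time_s: 13.0
eef_pos: [0.462, -0.0532, 0.2887]
eef_rot: [0.0, 0.66, 0.751, 0.0]
wrist_force: [-1.3, 0.9, -0.0]
opening: 0.002
grasp_force: 0.0
```

>>> {"name": "servo_tool", "arguments": {"commands": "0 0 0 0 0 14 0; 0 0 0 0 0 10 0; 0 0 0 0 -3 10 0; 0 0 0 0 -3 10 0; 0 0 0 0 -2 10 0"}}

```text
time_s: 13.62
eef_pos: [0.4536, -0.0543, 0.2337]
eef_rot: [-0.001, 0.66, 0.752, -0.001]
wrist_force: [-3.6, 0.2, 5.7]
opening: 0.001
grasp_force: 2.7
```

>>> {"name": "servo_tool", "arguments": {"commands": "0 0 0 0 0 10 0; 0 0 0 0 0 8 0; 0 0 0 0 0 5 0; 0 0 0 0 0 3 0; 0 0 0 0 0 0 0"}}

```text
time_s: 14.25
eef_pos: [0.4545, -0.0541, 0.2085]
eef_rot: [-0.0, 0.66, 0.752, -0.0]
wrist_force: [-4.0, -0.0, 5.9]
opening: -0.002
grasp_force: 2.8
```

Still moving freely at about 6 N. I'll press further to the stop.

>>> {"name": "servo_tool", "arguments": {"commands": "0 0 0 0 0 2 0; 0 0 0 0 0 2 0; 0 0 0 0 0 2 0; 0 0 0 0 0 0 0; 0 0 0 0 0 0 0"}}

```text
time_s: 14.88
eef_pos: [0.4548, -0.0544, 0.207]
eef_rot: [0.001, 0.659, 0.752, -0.0]
wrist_force: [-19.6, 4.5, 38.3]
opening: 0.0
grasp_force: 19.2
```

A firm stop at z = 0.207, where 0.209 was expected. Now release upward, retreat and look.

>>> {"name": "servo_tool", "arguments": {"commands": "0 0 0 0 0 -6 0; 0 0 0 0 0 -30 0; 0 0 0 0 0 -50 0; 0 0 0 0 0 -50 0; 0 0 0 -30 0 -20 0"}}

```text
time_s: 15.5
eef_pos: [0.4599, -0.0833, 0.3618]
eef_rot: [0.003, 0.659, 0.753, 0.001]
wrist_force: [-0.3, -0.4, -0.1]
opening: 0.001
grasp_force: 0.0
```

>>> {"name": "servo_tool", "arguments": {"commands": "0 0 0 -40 0 0 0; 0 0 0 -40 0 0 0; 0 0 0 -30 0 0 0; 0 0 0 0 20 0 0; 0 0 0 0 0 0 0"}}

```text
time_s: 16.12
eef_pos: [0.4932, -0.1905, 0.3574]
eef_rot: [-0.0, 0.66, 0.752, 0.0]
wrist_force: [0.2, -0.0, 1.2]
opening: 0.001
grasp_force: 0.0
```

```bash
python3 - <<'E'
from h import *
o=get_obs();print(o["time_s"],o["eef_pos"],o["wrist_force"])
w=camera("side");v=camera("wrist")
cv2.imwrite("pics/c6.png",np.hstack([cv2.resize(w[185:305,270:430],(400,300),interpolation=cv2.INTER_CUBIC),v[0:300,150:550]]))
E
```

```text
16.125 [ 0.49324859 -0.19053902  0.35744111] [ 0.15263282 -0.02331018  1.15244256]
```

View pics/c6.png

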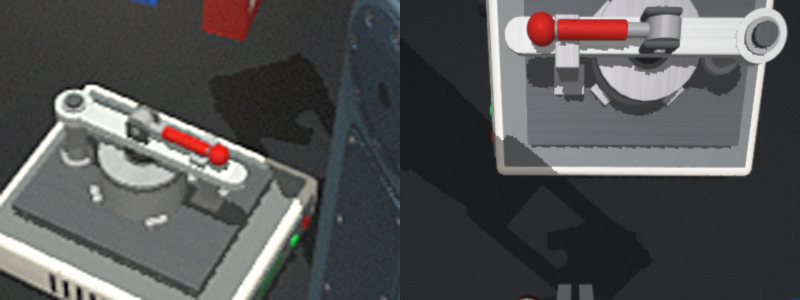

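The lever lies along the strap, which is still home under the keeper. I'll check the ball's height, then hand in if it is right.

```bash
python3 - <<'E'
from h import *
b=tri([ray("side",(357.6,246.6)),ray("wrist",(291,28))])
print(b,(np.array([.6163,-.0346])-b[:2])@[.992,.1265])
if b[2]<.204: print(hand_in())
E
```

```text
[ 0.44970348 -0.05701875  0.19905425] 0.16809971751880523
the job is handed in; nothing more can be done
None
```

The strap is home in its keeper, the red lever is pressed down to its stop and released, and the job is handed in at about 16 s of the 58 s allowed; the arm is clear and I saw nothing disturbed.

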